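# Pack the leak-test adaptor and secure the case

### The arm

A 6-joint arm with a two-finger parallel gripper is mounted at the origin on a cart in front of the work surface, level with it; the furniture and walls round the work are solid. World frame = base frame: x ahead of the robot, y to its left, z up, the work surface at z = 0. Lengths are in mm, angles in rad, forces in N, time in s.
With the tool pointing down it reaches from about 275 to 825 mm from the base axis. Payload 5.2 kg.
Tool frame: the origin (TCP) lies at the very end of the fingers, on their centre line; the grasp point (between the pads) lies 19 mm behind it (tcp_to_grasp is the z of the grasp point in the tool frame, in mm); z points along the fingers, y is the line along which they close (so a half turn about z gives the same grasp; the last joint's range is limited). The gripper opens to 93 mm and grips with 3 to 60 N. Pads are 15 mm wide; open, the fingers measure 128 mm over their backs; the gripper's body (75 mm by 188 mm) begins 65 mm behind the grasp point.
Start: joints at [-0.203, 0.259, 1.535, -0, 1.348, -0.203], TCP at [550.005, 0.023, 218.653] pointing down, gripper open.
Joint ranges: [-3.14, 3.14], [-0.91, 2.08], [0.19, 2.58], [-1.22, 4.36], [0.22, 2.71], [-3.12, 3.12]. Speed limits (rad/s): [2.57, 2.57, 3.14, 3.14, 3.14, 3.14].

### API

Orientations are given as a unit quaternion [x, y, z, w].
In Python, from bench import * gives the robot as it stands. The module is installed in compiled form; this text tells all that it offers.
- The arm moves only by the shell command python3 -m pendant 'ROWS' [OPENING] [FORCE]. ROWS is a JSON object of lists of equal length, an entry for each row: "offset": the shift along the world's x, y, z in m, a list of three; "roll": the turn about the world's z in rad. In form: {"offset": [[dx, dy, dz], ...], "roll": [roll, ...]}. A call has 1 to 10 rows; each row shifts and turns the commanded pose from where the row before left it; what a row does not reach is not made up. A row lasts 1/10 s, in which the tool goes at most 50 mm and 8.59 degrees, less where a joint would pass 70% of its speed; a pose out of reach is approached as far as the arm can. A call is refused whole if a number of a shift passes 0.05 or a number of a turn 0.15, either way. A call with a gripper value outside its range is refused whole. OPENING is the closure, from 0 (fully open) to 1 (shut), set as the call begins (- or left out, the last holds). The fingers move at their own pace and stop on an object; FORCE is the grip in N (left out, the last holds). Time passes only in rows, so rows that do not move let the fingers close. It gives the time, the measured TCP pose, the force, the opening and the grip force at its end, in the units of the state.
- get_obs(): the state, without advancing time (a new reading comes with each control period).
- capture(name): name is "scene" or "side" or "wrist"; returns a dict with "pixels" (480x640x3 uint8, red, green, blue), "depth" (480x640 float32, mm along the optical axis (not along the pixel's ray), 0 where there is no reading), "camera_matrix" (3x3 intrinsics, pixels), "extrinsics" (4x4, takes a point from world to camera coordinates); the wrist camera has in their place "T_tool_cam" (4x4, takes a point from camera to tool coordinates, whose origin is the TCP and whose axes are the flange's). Camera axes: x right, y down, z forward; pixel columns grow to the right and rows downward; lengths in mm; the calibration is good to about 2 mm. A picture is of the moment at which its call begins: read the wrist's pose just before it.
- hand_in(): hands the job in; it is judged then, once.
The state is a dict: "clock": time; "joint_positions": joint angles; "joint_velocities": joint speeds; "joint_torque": joint torques, N m; "tool_pos": TCP position; "ee_rot": TCP orientation; "wrist_force": force on the tool from outside, world axes, zero at the start; "torque": the same for the moment, N m; "grip_width": opening from 0.0 (shut) to 1.0 (fully open); "gripper_force": force on a finger pad.
Only numpy, scipy, OpenCV 4.12 (cv2) and the standard library are available. Lean on these libraries where they do the work, as an engineer would, in place of code of your own. Each camera call takes 0.05 s, during which the arm holds its last target. There are 200 camera calls.

### The job

The black leak-test adaptor has fallen over: stand it upright on the desk, narrow neck up, and let go of it; then take it again and set it down, still upright, inside the open case. Close the lid fully, and only then turn the turnbutton on the case's front all the way so that its arm points straight over the lid. Do not drop the adaptor, and leave the little white thermometer and the tape roll where they are.

Things in the scene. Friction and masses are not known exactly. Their poses are not given: they have to be found in the camera images.
- adaptor: Leak-test adaptor: black stepped cylinder, 82 mm long, 0.18 kg, with a square foot flange 54 x 54 x 7 mm. Origin at the centre of the foot's underside; its z axis runs to the neck. Diameter 46 mm up to 30 mm from the foot (ribbed), 52 mm from 30 to 66 mm, then a 38 mm neck. It starts lying on a side of the flange, axis 27 mm up.
- case: Grey plastic storage case, fixed to the desk, open at the top: outside 140 mm (its x) by 180 mm (its y) by 100 mm high, walls and floor 5 mm thick. Origin at the centre of its underside; its x axis points from the front wall (turnbutton side, towards the robot) to the hinge side, z up. The turnbutton's bracket stands out 47 mm from the middle of the front wall.
- case_floor (a point): Centre of the case's inner floor, 5 mm above the desk. Free floor 130 mm (x) by 170 mm (y).
- lid (a joint): Lid hinge angle in rad: 0 = fully closed, grows as the lid opens (1.57 = upright), stop at 1.95. A stiff hinge: the lid stays where it is left, about 2 N at the front edge moves it.
- lid_hinge (a point): Middle of the lid's hinge line at the case's far rim, 76 mm behind the case's origin and 100 mm up; the line runs along the case's y.
- lid_edge (a point): Middle of the lid's free edge, on the outer face (the top face when closed). The lid is a flat grey panel, 150 mm from hinge to this edge, 186 mm wide, 8 mm thick, without handle.
- turnbutton (a joint): Angle of the turnbutton in rad about its upright pivot: 0 = arm along the case's +y, beside the lid (open); 1.57 = arm straight over the lid's front edge (secured, at its stop). Grows clockwise seen from above; range -0.35 to 1.571. It stays where it is left; about 0.06 N m turns it.
- turn_grip (a point): On the turnbutton's pivot axis, 132 mm above the desk and 98 mm in front of the case's origin. Here is an upright black grip rib, 12 mm thick, from 117 to 145 mm above the desk, reaching from 14 mm behind the pivot to 38 mm along the arm.
- turn_tip (a point): Tip region of the turnbutton's arm, 55 mm from the pivot. The arm is an 18 mm wide, 7 mm thick black bar between 110 and 117 mm above the desk, just over the top of the closed lid (108 mm).
- hygrometer: White room thermometer with a screen, standing upright on its foot, 33 mm deep, 62 mm wide, 62 mm high; bystander. Origin at the centre of its underside.
- tape_roll: Roll of brown tape lying flat, 92 mm diameter, 48 mm high; bystander. Origin at the centre of its underside.

How it is judged:
By the outcome, as a careful person would: the job done as asked, in the order asked, and still so for the second after the job is handed in, with the robot touching nothing.
It also fails if it takes over 72 s, if anything falls off the work surface, if the arm or the gripper's body presses on something with over 40 N, if the wrist force passes 120 N, or if a joint passes its speed limit or range.

## Working session

There is one attempt and no reset: what is moved stays moved. The work goes in short steps, Python scripts to look and compute and a shell command to move; the robot and the scene stay as the last step left them, time stands still between calls to the robot, and variables do not carry over. Pictures are saved under pics/ and viewed, at most 10 in all, crops included, and the job is handed in when it is done.

```bash
mkdir -p pics; cat > h.py <<'E'
from bench import *
import numpy as np, cv2
def pts(c):
    d=c["depth"].astype(float);K=c["camera_matrix"];E=np.array(c["extrinsics"])
    v,u=np.mgrid[0:480,0:640]
    P=np.stack([(u-K[0][2])*d/K[0][0],(v-K[1][2])*d/K[1][1],d],-1)
    R,t=E[:3,:3],E[:3,3]
    W=(P-t)@R
    W[d==0]=np.nan
    return W
def save(c,n): cv2.imwrite("pics/"+n,c["pixels"][:,:,::-1])
E
python3 - <<'E'
from h import *
a=capture("scene");b=capture("side")
np.savez("a.npz",px=a["pixels"],W=pts(a));np.savez("b.npz",px=b["pixels"],W=pts(b))
save(a,"a.png");save(b,"b.png")
for c in(a,b):
    E=np.array(c["extrinsics"]);print((-E[:3,:3].T@E[:3,3]).round(),E[2,:3].round(2))
o=get_obs();print(o)
w=capture("wrist");print(w["T_tool_cam"],w["camera_matrix"])
E
```

```text
[  10. -395.  874.] [ 0.49  0.42 -0.76]
[-165. -395.  801.] [ 0.65  0.39 -0.66]
{'clock': 0.1, 'joint_positions': array([-2.02798224e-01,  2.59257854e-01,  1.53596643e+00, -5.80261471e-06,
        1.34800116e+00, -2.02814855e-01]), 'joint_velocities': array([-0.00128319,  0.00055167, -0.00332176,  0.00084755,  0.00048609,
        0.00027159]), 'joint_torque': array([ 2.99393134e-03, -4.38208973e+01, -2.84642941e+01,  7.21958186e-02,
        3.61894083e-02, -1.01468524e-04]), 'tool_pos': array([5.49509215e+02, 1.23251677e-01, 2.17910338e+02]), 'ee_rot': array([ 7.07100211e-01,  7.07112880e-01, -4.51536257e-04, -6.80168021e-04]), 'wrist_force': array([-1.14197586,  0.3033236 ,  0.39538962]), 'torque': array([-0.01950136,  0.05531156,  0.04471174]), 'gripper_force': 0.0, 'grip_width': 0.9991189083057177}
[[ 5.89052004e-04 -9.53767831e-01 -3.00543802e-01  8.54939596e+01]
 [ 9.99999108e-01  9.22082587e-04 -9.66252604e-04  4.36920616e-01]
 [ 1.19870686e-03 -3.00542965e-01  9.53767524e-01 -1.67693915e+02]
 [ 0.00000000e+00  0.00000000e+00  0.00000000e+00  1.00000000e+00]] [[335.57993848   0.         322.69554255]
 [  0.         335.57993848 241.47299037]
 [  0.           0.           1.        ]]
```

View pics/a.png

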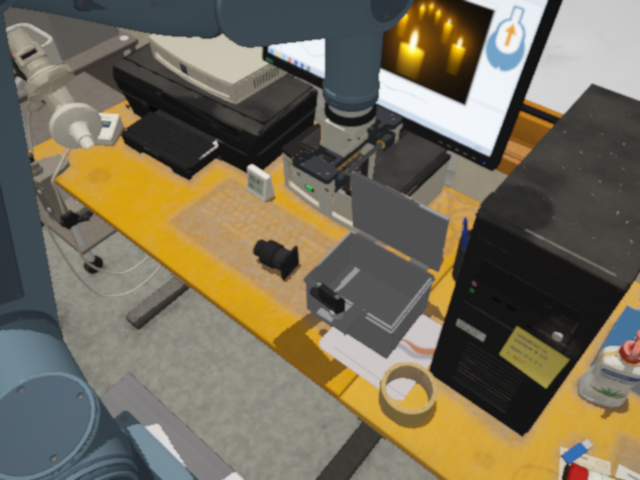

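View pics/b.png

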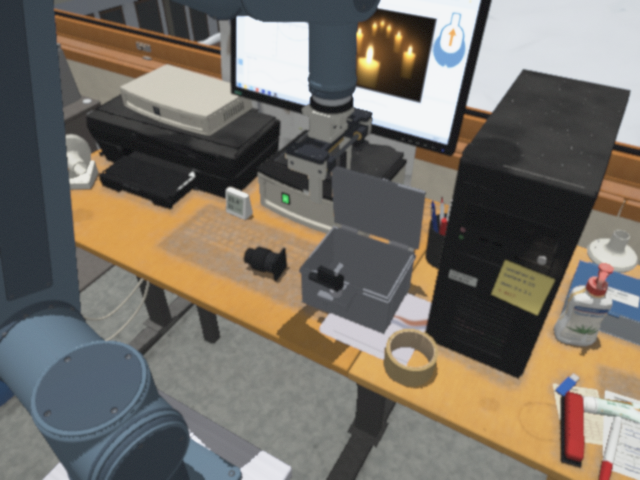

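The scene view shows the adaptor lying at about (275,257) with its foot at right (292,262) and neck to the left. The case is at (368,290) with its lid upright behind, the turnbutton rib is at (328,295), the tape roll at (407,393) and the thermometer at (260,182). The side view agrees: adaptor (265,262), rib (327,277).

```bash
python3 - <<'E'
from h import *
def rect(P): 
    r=cv2.minAreaRect(P[:,:2].astype(np.float32)); return np.round(r[0],1),np.round(r[1],1),round(r[2],1)
for f,box,lb in(("a.npz",(240,310,230,285),(300,460,165,360)),("b.npz",(235,295,240,285),(295,430,160,335))):
    z=np.load(f);px=z["px"].astype(int);W=z["W"]
    m=np.zeros((480,640),bool);m[box[2]:box[3],box[0]:box[1]]=1
    k=m&(px.max(2)<60)&(W[...,2]>4)&(W[...,2]<80)
    P=W[k];print(f,"adaptor",len(P),P.min(0).round(),P.max(0).round(),rect(P))
    t=P[P[:,2]>np.nanpercentile(P[:,2],50)];
    c=P[:,:2].mean(0);u,s,v=np.linalg.svd(P[:,:2]-c);print("axis",v[0],c.round(1))
    q=(P[:,:2]-c)@v[0];
    for lo in range(-50,50,8):
        s=P[(q>=lo)&(q<lo+8)]
        if len(s)>3: w=(s[:,:2]-c)@np.array([-v[0][1],v[0][0]]);print(lo,len(s),"zmax",s[:,2].max().round(1),"lat",w.min().round(),w.max().round())
    m[:]=0;m[lb[2]:lb[3],lb[0]:lb[1]]=1
    g=m&(abs(px[...,0]-px[...,2])<30)&(px.max(2)<150)
    P=W[g]; R=P[(P[:,2]>96)&(P[:,2]<104)];print("rim",len(R),rect(R))
    L=P[(P[:,2]>130)&(P[:,2]<255)&(P[:,0]>np.nanmedian(R[:,0]))];print("lid",len(L))
    for h in range(120,270,15):
        s=L[(L[:,2]>=h)&(L[:,2]<h+15)]
        if len(s)>5: A=np.c_[s[:,1],np.ones(len(s))];co=np.linalg.lstsq(A,s[:,0],rcond=None)[0];print(h,len(s),s.min(0).round(),s.max(0).round(),co.round(2))
    B=m&(px.max(2)<45)&(W[...,2]>119)&(W[...,2]<150);P=W[B];P=P[P[:,0]<650];print("rib",len(P),rect(P),P[:,2].max())
    B=m&(W[...,2]>143);P=W[B];
E
```

```text
a.npz adaptor 969 [462.  84.   5.] [519. 167.  58.] (array([489.2, 126.7]), array([53.8, 82.2]), 5.0)
axis [ 0.2530198 -0.9674611] [483.  113.2]
-50 53 zmax 46.9 lat -3.0 22.0
-42 26 zmax 51.1 lat -9.0 19.0
-34 78 zmax 56.6 lat -14.0 23.0
-26 87 zmax 57.4 lat -16.0 24.0
-18 86 zmax 56.3 lat -17.0 24.0
-10 117 zmax 55.9 lat -17.0 27.0
-2 80 zmax 54.0 lat -15.0 21.0
6 66 zmax 52.7 lat -17.0 19.0
14 69 zmax 58.4 lat -23.0 17.0
22 286 zmax 58.4 lat -24.0 30.0
30 13 zmax 37.3 lat 10.0 27.0
rim 1697 (array([612.6, -51.7]), array([462.8, 262.9]), 28.1)
lid 5032
120 162 [ 472. -261.  130.] [600.  17. 135.] [1.1000e-01 5.9923e+02]
135 507 [ 472. -278.  135.] [600.  18. 150.] [2.4000e-01 6.0707e+02]
150 500 [ 472. -273.  150.] [598.  17. 165.] [1.800e-01 6.012e+02]
165 544 [ 472. -270.  165.] [600.  17. 180.] [1.8000e-01 5.9978e+02]
180 544 [ 472. -257.  180.] [595.  17. 195.] [1.2000e-01 5.9448e+02]
195 557 [ 472. -256.  195.] [592.  16. 210.] [1.0000e-01 5.9127e+02]
210 596 [ 472. -259.  210.] [593.  18. 225.] [9.0000e-02 5.8809e+02]
225 715 [ 472. -258.  225.] [609.  17. 240.] [-1.0000e-02 
[... 743 characters left out ...]
-168.  130.] [600.  16. 135.] [-4.0000e-02  5.8986e+02]
135 471 [ 585. -169.  135.] [598.  15. 150.] [-4.0000e-02  5.8885e+02]
150 502 [ 584. -169.  150.] [597.  14. 165.] [-4.0000e-02  5.8714e+02]
165 508 [ 582. -168.  165.] [596.  15. 180.] [-4.0000e-02  5.8521e+02]
180 523 [ 581. -169.  180.] [595.  16. 195.] [-4.0000e-02  5.8373e+02]
195 551 [ 579. -169.  195.] [592.  15. 210.] [-4.0000e-02  5.8228e+02]
210 573 [ 494. -170.  210.] [591.  14. 225.] [-7.0000e-02  5.7696e+02]
225 600 [ 493. -170.  225.] [608.  15. 240.] [-9.0000e-02  5.7317e+02]
240 694 [ 493. -169.  240.] [611.  11. 255.] [-4.0000e-02  5.7923e+02]
rib 328 (array([419.7, -66.3]), array([64.2, 11. ]), 88.9) 148.0088281377921
```

```bash
python3 -m pendant '{"offset":[[-0.017,0.032,-0.01],[-0.017,0.032,-0.01],[-0.017,0.033,-0.01],[-0.017,0.033,-0.01],[0,0,0],[0,0,0]],"roll":[0.05,0.05,0,0,0,0]}'
cat >> h.py <<'E'
from scipy.spatial.transform import Rotation as Ro
def wrist(n=None):
    o=get_obs();c=capture("wrist")
    T=np.eye(4);T[:3,:3]=Ro.from_quat(o["ee_rot"]).as_matrix();T[:3,3]=o["tool_pos"]
    c["extrinsics"]=np.linalg.inv(T@np.array(c["T_tool_cam"]))
    if n: save(c,n)
    return c,pts(c),o
E
python3 - <<'E'
from h import *
c,W,o=wrist("w1.png");print(o["tool_pos"],o["joint_positions"])
px=c["pixels"].astype(int)
k=((px.max(2)<70)&(W[...,2]>5)&(W[...,2]<70)&(abs(W[...,0]-485)<60)&(abs(W[...,1]-125)<65))
P=W[k];print(len(P),P.min(0).round(),P.max(0).round())
r=cv2.minAreaRect(P[:,:2].astype(np.float32));print(r)
for y in range(76,172,6):
    s=P[(P[:,1]>=y)&(P[:,1]<y+6)]
    if len(s)>3:print(y,len(s),s[:,0].min().round(),s[:,0].max().round(),s[:,2].max().round(1))
E
```

```text
clock: 0.75
tool_pos: [481.6, 130.5, 178.5]
ee_rot: [0.67, 0.742, -0.0, -0.0]
wrist_force: [0.2, 0.1, 0.9]
grip_width: 1.0
gripper_force: 0.0
[481.61674734 130.53132793 178.51290432] [ 4.10288074e-02  1.99599771e-01  1.71469750e+00 -3.85384645e-04
  1.22767375e+00 -6.10051261e-02]
4370 [463.  86.   5.] [520. 171.  57.]
((489.6639404296875, 129.111572265625), (53.488861083984375, 81.40823364257812), 6.083761692047119)
82 20 468.0 485.0 56.5
88 383 467.0 520.0 57.3
94 461 470.0 520.0 56.6
100 261 471.0 515.0 52.2
106 268 470.0 514.0 51.7
112 260 470.0 513.0 51.8
118 233 465.0 512.0 54.7
124 331 465.0 515.0 54.8
130 332 464.0 514.0 54.3
136 333 464.0 515.0 54.5
142 360 463.0 514.0 54.4
148 384 467.0 513.0 52.5
154 248 470.0 506.0 45.9
160 241 469.0 504.0 45.5
166 255 469.0 503.0 45.1
```

View pics/w1.png

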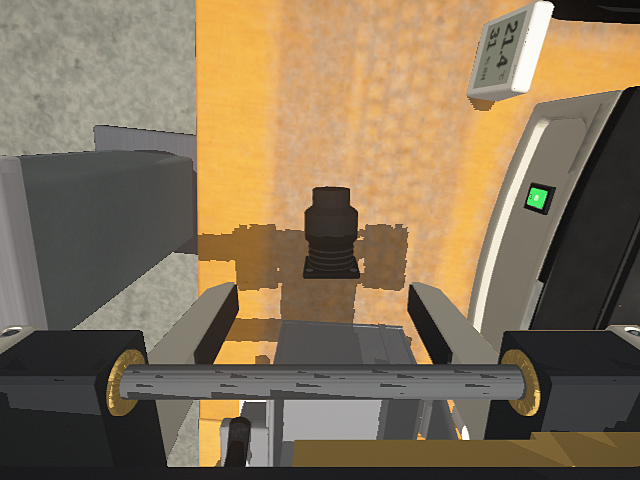

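The wrist view shows the adaptor at (332,232), neck away from the gripper (top, 332,195) and foot at (331,268). Since the tool always points down, I'll grip the 52 mm section lightly near the neck, lift it so the foot swings down, then press it flat.

```bash
python3 -m pendant '{"offset":[[0.003,0.009,-0.03],[0.003,0.0085,-0.03],[0,0,-0.03],[0,0,-0.03],[0,0,-0.02],[0,0,-0.02],[0,0,-0.01],[0,0,0],[0,0,0]],"roll":[0,0,0,0,0,0,0,0,0]}' && python3 -m pendant '{"offset":[[0,0,0],[0,0,0],[0,0,0],[0,0,0],[0,0,0],[0,0,0],[0,0,0],[0,0,0]],"roll":[0,0,0,0,0,0,0,0]}' 1 3
```

```text
clock: 1.7
tool_pos: [489.0, 147.0, 9.2]
ee_rot: [0.671, 0.741, 0.0, 0.0]
wrist_force: [0.8, -0.6, 1.0]
grip_width: 1.0
gripper_force: 0.0
clock: 2.5
tool_pos: [488.0, 147.6, 8.7]
ee_rot: [0.671, 0.742, 0.0, 0.0]
wrist_force: [-1.0, 0.1, 0.7]
grip_width: 0.535
gripper_force: 3.0
```

```bash
python3 -m pendant '{"offset":[[0,-0.003,0.01],[0.001,-0.01,0.009],[0.001,-0.009,0.007],[0.001,-0.009,0.006],[0.001,-0.011,0.004],[0.001,-0.011,0.002],[0,0,0],[0,0,0]],"roll":[0,0,0,0,0,0,0,0]}'
cat > look.py <<'E'
from h import *
import sys
z=[]
for n,b in(("scene",None),("side",None)):
    c=capture(n);W=pts(c);px=c["pixels"].astype(int);o=get_obs()["tool_pos"]
    k=(px.max(2)<60)&(W[...,2]>3)&(W[...,2]<110)&(abs(W[...,0]-o[0])<70)&(abs(W[...,1]-o[1])<80)
    v,u=np.where(k);P=W[k];print(n,len(P),P.min(0).round(),P.max(0).round())
    for h in range(0,110,10):
        s=P[(P[:,2]>=h)&(P[:,2]<h+10)]
        if len(s)>5:print(h,len(s),s.min(0).round(),s.max(0).round())
    E=np.array(c["extrinsics"]);q=c["camera_matrix"]@(E[:3,:3]@(o+[0,0,0])+E[:3,3]);uu,vv=(q[:2]/q[2]).astype(int)
    im=c["pixels"][max(vv-65,0):vv+65,max(uu-80,0):uu+80];z.append(cv2.resize(im,(400,325),interpolation=cv2.INTER_CUBIC))
cv2.imwrite("pics/"+sys.argv[1],np.hstack(z)[:,:,::-1])
E
python3 look.py l1.png
```

```text
clock: 3.3
tool_pos: [492.7, 93.9, 46.6]
ee_rot: [0.671, 0.741, -0.0, -0.0]
wrist_force: [-2.4, 1.0, 3.0]
grip_width: 0.53
gripper_force: 3.0
scene 927 [463.  35.   3.] [522. 104. 105.]
10 43 [463.  58.  10.] [478.  82.  20.]
20 74 [468.  39.  20.] [522.  79.  30.]
30 144 [469.  35.  30.] [520.  82.  40.]
40 97 [468.  49.  40.] [512.  77.  50.]
50 95 [465.  54.  50.] [515.  82.  60.]
60 123 [467.  55.  60.] [518.  95.  70.]
70 192 [468.  59.  70.] [520. 102.  80.]
80 118 [474.  66.  80.] [520. 102.  90.]
90 33 [483.  78.  90.] [520.  95. 100.]
side 779 [464.  33.   3.] [539.  96.  96.]
0 9 [464.  65.   3.] [539.  82.  10.]
10 40 [465.  55.  10.] [478.  79.  20.]
20 89 [466.  35.  20.] [519.  77.  30.]
30 124 [469.  33.  30.] [509.  80.  40.]
40 87 [466.  48.  40.] [504.  80.  50.]
50 85 [466.  53.  50.] [514.  82.  60.]
60 96 [465.  53.  60.] [511.  81.  70.]
70 154 [468.  58.  70.] [520.  96.  80.]
80 80 [476.  65.  80.] [518.  93.  90.]
90 15 [478.  80.  90.] [495.  88.  96.]
```

View pics/l1.png

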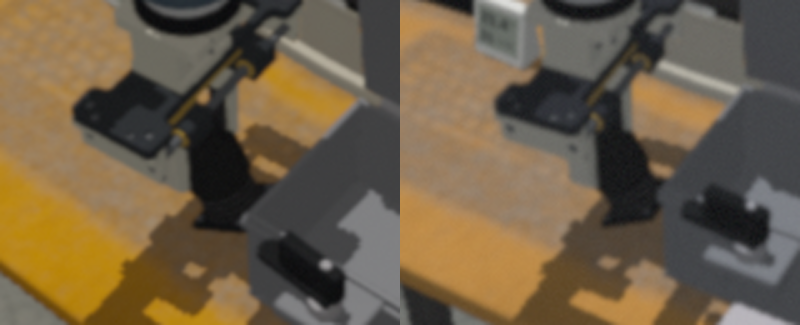

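The adaptor swung to roughly 60°: neck up, foot edge on the desk (foot at about (232,212) in the left crop). I'll finish the arc, pressing slightly.

```bash
python3 -m pendant '{"offset":[[0.001,-0.008,-0.001],[0.001,-0.008,-0.001],[0.001,-0.009,-0.002],[0.001,-0.008,-0.002],[0,0,-0.001],[0,0,0],[0,0,0]],"roll":[0,0,0,0,0,0,0]}'
python3 look.py l2.png
```

```text
clock: 4.1
tool_pos: [497.8, 61.0, 40.0]
ee_rot: [0.671, 0.742, 0.0, 0.001]
wrist_force: [1.0, -1.6, 1.0]
grip_width: 0.53
gripper_force: 2.8
scene 591 [442. -17.   4.] [524.  70. 103.]
0 70 [468.  -9.   4.] [509.  70.  10.]
10 37 [471.   6.  10.] [504.  64.  20.]
20 25 [475.   7.  20.] [502.  57.  30.]
30 7 [473.   6.  31.] [495.  50.  39.]
40 21 [449. -17.  41.] [477.  49.  50.]
50 32 [447. -17.  50.] [480.  50.  60.]
60 141 [447.  -0.  60.] [520.  57.  70.]
70 76 [446.  -5.  70.] [524.  66.  80.]
80 154 [445.   4.  80.] [524.  61.  89.]
90 16 [442.   8.  91.] [522.  69. 100.]
100 12 [461.   8. 100.] [523.  65. 103.]
side 535 [446.   2.   3.] [556.  68. 100.]
0 80 [468.   2.   3.] [556.  68.  10.]
10 45 [473.   7.  10.] [543.  66.  19.]
20 48 [474.   7.  20.] [534.  60.  29.]
30 27 [472.  30.  30.] [483.  49.  40.]
40 29 [446.   6.  41.] [524.  47.  49.]
50 30 [449.   8.  50.] [479.  47.  60.]
60 97 [473.  27.  60.] [520.  53.  70.]
70 63 [479.  29.  70.] [526.  57.  80.]
80 115 [479.  30.  80.] [514.  57.  87.]
```

View pics/l2.png

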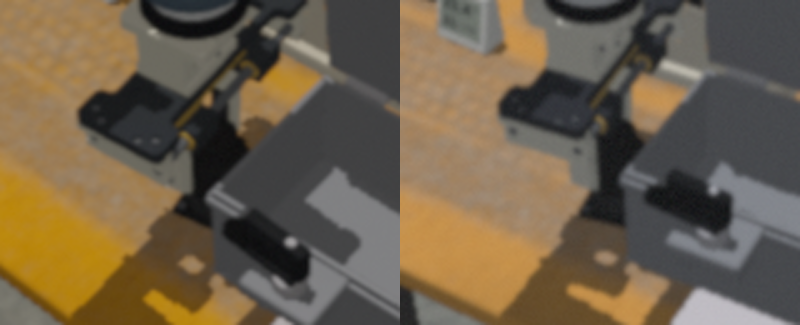

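The adaptor now looks upright (left crop, foot at about (195,208)), next to the case wall. I'll press 2 mm more, let go, rise, and check.

```bash
python3 -m pendant '{"offset":[[0,0,-0.001],[0,0,-0.001],[0,0,0]],"roll":[0,0,0]}' && python3 -m pendant '{"offset":[[0,0,0],[0,0,0],[0,0,0],[0,0,0],[0,0,0],[0,0,0]],"roll":[0,0,0,0,0,0]}' 0 && python3 -m pendant '{"offset":[[0,0,0.015],[0,0,0.03],[0,0,0.04],[0,-0.01,0.04],[0,-0.01,0.03],[0,0,0],[0,0,0]],"roll":[0,0,0,0,0,0,0]}'
python3 - <<'E'
from h import *
c,W,o=wrist("w2.png");print(o["tool_pos"])
px=c["pixels"].astype(int)
k=((px.max(2)<70)&(W[...,2]>3)&(W[...,2]<100)&(abs(W[...,0]-495)<55)&(abs(W[...,1]-65)<60))
P=W[k]
for h in range(0,110,10):
    s=P[(P[:,2]>=h)&(P[:,2]<h+10)]
    if len(s)>5:print(h,len(s),s.min(0).round(),s.max(0).round(),cv2.minAreaRect(s[:,:2].astype(np.float32)))
t=P[P[:,2]>74];A=np.c_[t[:,:2]-t[:,:2].mean(0),np.ones(len(t))];print(t.mean(0),np.linalg.lstsq(A,t[:,2],rcond=None)[0])
E
```

```text
clock: 4.5
tool_pos: [497.6, 61.9, 37.9]
ee_rot: [0.671, 0.742, 0.001, 0.0]
wrist_force: [3.1, 0.5, 4.6]
grip_width: 0.522
gripper_force: 3.0
clock: 5.1
tool_pos: [496.8, 61.5, 37.5]
ee_rot: [0.671, 0.742, -0.0, -0.0]
wrist_force: [-0.5, 0.4, -0.4]
grip_width: 0.979
gripper_force: 0.0
clock: 5.8
tool_pos: [497.1, 41.4, 192.9]
ee_rot: [0.671, 0.741, 0.0, 0.0]
wrist_force: [-0.6, -0.2, -1.2]
grip_width: 1.006
gripper_force: 0.0
[497.11464968  41.39170483 192.92883295]
0 208 [469.  12.   4.] [524.  81.  10.] ((500.5146484375, 42.424861907958984), (52.725040435791016, 68.08673858642578), 12.054463386535645)
10 7 [489.  11.  10.] [517.  72.  16.] ((506.80181884765625, 41.94355773925781), (10.356243133544922, 64.16861724853516), 24.522523880004883)
30 27 [475.  58.  35.] [518.  75.  40.] ((495.0433349609375, 68.46073150634766), (44.04362106323242, 12.257890701293945), 10.750520706176758)
40 74 [474.  57.  40.] [519.  75.  50.] ((495.50506591796875, 68.06124877929688), (45.461585998535156, 13.692237854003906), 9.845223426818848)
50 80 [476.  61.  50.] [520.  75.  60.] ((497.1465759277344, 68.74159240722656), (44.372432708740234, 12.631673812866211), 4.838255405426025)
60 969 [474.  23.  60.] [524.  75.  70.] ((499.0535888671875, 49.115440368652344), (50.06818771362305, 51.479835510253906), 2.948960304260254)
70 82 [482.  54.  70.] [515.  67.  80.] ((497.5617370605469, 61.420345306396484), (33.34066390991211, 11.564492225646973), 5.694215297698975)
80 1341 [481.  32.  80.] [516.  67.  86.] ((498.7806701660156, 49.3537483215332), (34.504478454589844, 35.56937789916992), 5.266098499298096)
[498.63973177  50.31535979  83.26337174] [ 5.74467260e-03 -4.35069996e-02  8.32633717e+01]
```

View pics/w2.png

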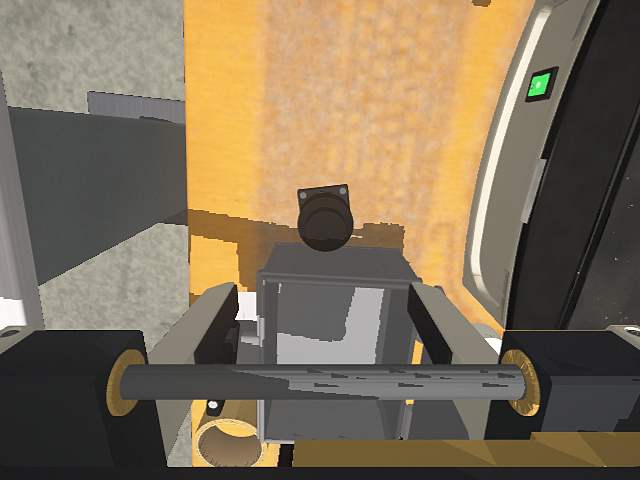

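The wrist view shows the adaptor standing upright at (325,220), neck up, released and clear of the case at (335,350). Now I'll measure the case and turnbutton from this view and regrasp.

```bash
python3 -m pendant '{"offset":[[0.0016,0.0083,-0.03],[0,0,-0.03],[0,0,-0.03],[0,0,-0.03],[0,0,-0.02],[0,0,-0.012],[0,0,0],[0,0,0]],"roll":[0,0,0,0,0,0,0,0]}' && python3 -m pendant '{"offset":[[0,0,0],[0,0,0],[0,0,0],[0,0,0],[0,0,0],[0,0,0]],"roll":[0,0,0,0,0,0]}' 1 20 && python3 -m pendant '{"offset":[[0,0,0.01],[0,0.01,0.03],[0,0.01,0.03],[0,0.01,0.03],[0,0.01,0.03],[0,0,0.03],[0,0,0],[0,0,0]],"roll":[0,0,0,0,0,0,0,0]}'
python3 - <<'E'
from h import *
np.set_printoptions(suppress=True)
for n in("scene","side"):
    c=capture(n);W=pts(c);px=c["pixels"].astype(int)
    def sel(x0,x1,y0,y1,z0,z1,m=True): 
        return W[(W[...,0]>x0)&(W[...,0]<x1)&(W[...,1]>y0)&(W[...,1]<y1)&(W[...,2]>z0)&(W[...,2]<z1)&m]
    g=(abs(px[...,0]-px[...,2])<35)
    R=sel(430,620,-180,30,97,103.5,g);r=cv2.minAreaRect(R[:,:2].astype(np.float32));print(n,"rim",len(R),r)
    L=sel(565,620,-165,10,110,240,g);A=np.c_[L[:,1:],np.ones(len(L))];print("lid x=ay+bz+c",np.linalg.lstsq(A,L[:,0],rcond=None)[0],sel(560,620,-180,30,110,270,g)[:,2].max())
    B=sel(390,450,-120,10,141,152);print("ribtop",len(B),cv2.minAreaRect(B[:,:2].astype(np.float32)),B[:,2].mean())
    B=sel(390,450,-120,10,112,140,px.max(2)<60);print("arm",len(B),cv2.minAreaRect(B[:,:2].astype(np.float32)))
    F=sel(455,585,-155,5,0,12,g);print("floor",len(F),np.median(F[:,2]),F.min(0),F.max(0))
    fw=sel(430,460,-150,10,20,90,g);A=np.c_[fw[:,1],np.ones(len(fw))];print("front x=ay+c",len(fw),np.linalg.lstsq(A,fw[:,0],rcond=None)[0])
    E=np.array(c["extrinsics"])
E
```

```text
clock: 6.65
tool_pos: [498.5, 50.0, 40.5]
ee_rot: [0.671, 0.742, -0.0, -0.0]
wrist_force: [0.4, -0.3, -0.6]
grip_width: 0.999
gripper_force: 0.0
clock: 7.25
tool_pos: [498.7, 49.8, 40.8]
ee_rot: [0.671, 0.742, 0.0, 0.0]
wrist_force: [0.8, 1.6, 1.2]
grip_width: 0.536
gripper_force: 18.2
clock: 8.05
tool_pos: [498.4, 89.8, 200.7]
ee_rot: [0.671, 0.742, 0.0, 0.0]
wrist_force: [-0.6, -0.6, -3.0]
grip_width: 0.531
gripper_force: 19.8
scene rim 1141 ((514.1264038085938, -78.95365142822266), (169.97572326660156, 183.26559448242188), 1.7175190448760986)
lid x=ay+bz+c [ -0.04217978  -0.13219209 606.8521438 ] 253.90693311714338
ribtop 224 ((422.56085205078125, -70.50865173339844), (52.14569854736328, 13.383502006530762), 86.8658447265625) 145.7959828945166
arm 348 ((420.86029052734375, -60.83183670043945), (71.60286712646484, 16.594003677368164), 83.76825714111328)
floor 2345 6.8038296700484775 [ 455.64440975 -154.62045357    1.63923913] [584.95504538   4.97892643  11.9782131 ]
front x=ay+c 724 [ -0.04130932 447.06067689]
side rim 830 ((514.6478881835938, -81.06127166748047), (170.4793243408203, 182.47244262695312), 2.228376626968384)
lid x=ay+bz+c [ -0.04239659  -0.13199266 606.43337437] 252.57283280125756
ribtop 166 ((421.7382507324219, -72.04302978515625), (51.75196838378906, 14.016034126281738), 88.11946868896484) 144.89910361868016
arm 345 ((419.55389404296875, -62.578853607177734), (71.73429870605469, 17.447284698486328), 80.31771850585938)
floor 965 5.846859808709544 [ 455.09210717 -151.58369731    0.70920799] [584.98294701   4.95173567  11.88418551]
front x=ay+c 1023 [ -0.0380675  446.98209771]
```

```bash
python3 -m pendant '{"offset":[[0.0012,0,0],[0.0012,-0.01,0],[0.0012,-0.02,0],[0.0012,-0.02,0],[0.0012,-0.02,0],[0.0012,-0.02,0],[0.0012,-0.02,0],[0.0012,-0.02,0],[0.0012,-0.02,0],[0.0012,-0.02,0]],"roll":[0.14,0.14,0.14,0.14,0.14,0.14,0.14,0.14,0.14,0.14]}' && python3 -m pendant '{"offset":[[0,0,0],[0,0,0],[0,0,0]],"roll":[0.11,0,0]}'
python3 - <<'E'
from h import *
o=get_obs();print(o["joint_positions"].round(2))
c=capture("scene");save(c,"s3.png")
E
```

```text
clock: 9.15
tool_pos: [509.4, -80.8, 198.5]
ee_rot: [0.033, 0.999, 0.001, -0.002]
wrist_force: [0.6, 1.0, -2.6]
grip_width: 0.53
gripper_force: 19.8
clock: 9.45
tool_pos: [509.8, -79.9, 199.2]
ee_rot: [-0.018, 1.0, 0.001, -0.001]
wrist_force: [-0.1, 0.8, -2.4]
grip_width: 0.531
gripper_force: 19.8
[-0.37  0.21  1.64  0.    1.29 -1.98]
```

View pics/s3.png

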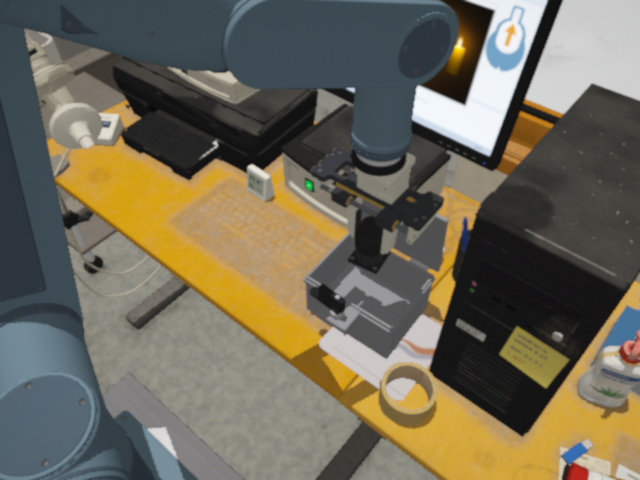

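The adaptor hangs upright at (372,240), over the case's opening. Lowering it.

```bash
python3 -m pendant '{"offset":[[0,0,-0.025],[0,0,-0.03],[0,0,-0.03],[0,0,-0.03],[0,0,-0.02],[0,0,-0.01],[0,0,-0.005],[0,0,0],[0,0,0]],"roll":[0,0,0,0,0,0,0,0,0]}' && python3 -m pendant '{"offset":[[0,0,-0.001],[0,0,-0.001],[0,0,-0.001],[0,0,0]],"roll":[0,0,0,0]}'
```

```text
clock: 10.4
tool_pos: [511.4, -80.4, 51.6]
ee_rot: [-0.02, 1.0, -0.0, 0.001]
wrist_force: [0.4, -0.5, -2.0]
grip_width: 0.532
gripper_force: 19.8
clock: 10.8
tool_pos: [510.6, -80.2, 47.7]
ee_rot: [-0.02, 1.0, -0.0, 0.0]
wrist_force: [0.6, 0.2, -2.5]
grip_width: 0.536
gripper_force: 19.8
```

```bash
python3 -m pendant '{"offset":[[0,0,-0.001],[0,0,0],[0,0,0]],"roll":[0,0,0]}'|grep -E "tool_pos|wrist"; python3 -m pendant '{"offset":[[0,0,-0.001],[0,0,0],[0,0,0]],"roll":[0,0,0]}'|grep -E "tool_pos|wrist"
```

```text
tool_pos: [510.5, -80.2, 46.6]
wrist_force: [0.4, -1.0, -2.1]
tool_pos: [510.7, -80.2, 45.8]
wrist_force: [-0.7, 0.2, 0.8]
```

```bash
python3 -m pendant '{"offset":[[0,0,-0.0005],[0,0,0],[0,0,0],[0,0,0],[0,0,0],[0,0,0]],"roll":[0,0,0,0,0,0]}' 0.15 && python3 -m pendant '{"offset":[[0,0,0.015],[0,0,0.03],[0,0,0.04],[0,0,0.04],[0,0,0.04],[0,0,0.04],[0,0,0],[0,0,0]],"roll":[0,0,0,0,0,0,0,0]}'
python3 - <<'E'
from h import *
c,W,o=wrist("w3.png");print(o["tool_pos"],o["joint_positions"].round(2))
px=c["pixels"].astype(int)
k=((px.max(2)<75)&(W[...,2]>76)&(W[...,2]<95)&(abs(W[...,0]-510)<45)&(abs(W[...,1]+80)<45))
P=W[k];print(len(P),P.mean(0),cv2.minAreaRect(P[:,:2].astype(np.float32)))
E
```

```text
clock: 12.0
tool_pos: [510.6, -80.2, 45.2]
ee_rot: [-0.02, 1.0, -0.0, 0.0]
wrist_force: [-0.5, 0.1, 0.3]
grip_width: 0.848
gripper_force: 0.0
clock: 12.8
tool_pos: [510.9, -80.3, 250.9]
ee_rot: [-0.02, 1.0, -0.0, 0.001]
wrist_force: [-0.7, 0.0, 0.1]
grip_width: 0.849
gripper_force: 0.0
[510.93261117 -80.27402966 250.92274749] [-0.37  0.18  1.56 -0.    1.4  -1.98]
1013 [511.2094294  -79.2598011   88.01232656] ((512.260986328125, -79.21128845214844), (35.365570068359375, 35.699893951416016), 0.9829114079475403)
```

View pics/w3.png

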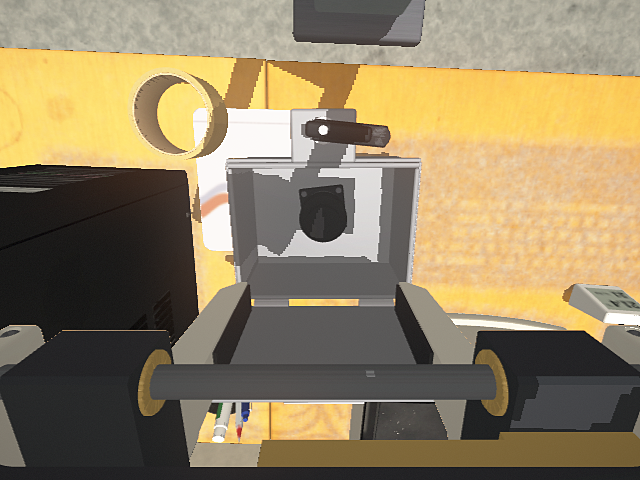

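The wrist view shows the adaptor upright at (323,212) in the case, the rib at (345,130), and the lid upright between the fingers at (320,330). Before going behind the lid I'll check for obstacles there.

```bash
python3 - <<'E'
from h import *
for n in("a.npz","b.npz"):
    W=np.load(n)["W"]
    for y0 in range(-260,80,40):
        s=W[(W[...,0]>400)&(W[...,0]<760)&(W[...,1]>=y0)&(W[...,1]<y0+40)&(W[...,2]>215)]
        t=s[(s[:,0]>618)|(s[:,1]<-175)]
        print(n,y0,len(t),t.min(0).round() if len(t) else"",t.max(0).round() if len(t) else "")
E
```

```text
a.npz -260 3430 [ 469. -260.  215.] [ 760. -240.  411.]
a.npz -220 0  
a.npz -180 599 [ 742. -164.  235.] [ 760. -140.  341.]
a.npz -140 710 [ 742. -140.  234.] [ 760. -100.  307.]
a.npz -100 628 [ 743. -100.  233.] [760. -60. 307.]
a.npz -60 794 [618. -60. 235.] [760. -20. 349.]
a.npz -20 713 [618. -20. 234.] [760.  20. 349.]
a.npz 20 290 [746.  20. 237.] [760.  60. 294.]
a.npz 60 166 [749.  60. 255.] [760.  92. 291.]
b.npz -260 2071 [ 468. -260.  215.] [ 760. -242.  410.]
b.npz -220 0  
b.npz -180 511 [ 741. -166.  233.] [ 760. -140.  347.]
b.npz -140 564 [ 742. -140.  233.] [ 760. -100.  306.]
b.npz -100 492 [ 742. -100.  233.] [760. -60. 304.]
b.npz -60 622 [618. -60. 233.] [760. -20. 347.]
b.npz -20 464 [618. -20. 233.] [760.  19. 348.]
b.npz 20 25 [757.  21. 280.] [760.  59. 298.]
b.npz 60 1 [759.  62. 299.] [759.  62. 299.]
```

```bash
python3 -m pendant '{"offset":[[0,0,0.025],[0,0,0.025],[0.02,0.0,0],[0.03,0.001,0],[0.03,0.001,0],[0.026,0.001,0],[0,0,0],[0,0,0]],"roll":[0,0,0,0,0,0,0,0]}' 1 10 && python3 -m pendant '{"offset":[[0,0,-0.025],[0,0,-0.025],[0,0,-0.02],[0,0,-0.011],[0,0,0]],"roll":[0,0,0,0,0]}'
```

```text
clock: 13.65
tool_pos: [615.8, -76.9, 297.4]
ee_rot: [-0.02, 1.0, 0.001, -0.002]
wrist_force: [-0.3, 0.6, 0.2]
grip_width: 0.209
gripper_force: 0.0
clock: 14.15
tool_pos: [614.8, -76.9, 217.3]
ee_rot: [-0.019, 1.0, 0.001, -0.002]
wrist_force: [0.1, 0.8, 0.3]
grip_width: 0.008
gripper_force: 0.0
```

```bash
python3 -m pendant '{"offset":[[-0.009,0,0],[-0.009,0,0],[-0.009,0,0],[-0.01,0,-0.002],[-0.01,0,-0.003],[-0.011,0,-0.004],[-0.011,0,-0.006],[-0.011,0,-0.006],[0,0,0]],"roll":[0,0,0,0,0,0,0,0,0]}'
python3 - <<'E'
from h import *
for n in("scene","side"):
    c=capture(n);W=pts(c);px=c["pixels"].astype(int);g=(abs(px[...,0]-px[...,2])<35)
    for y in(-160,-130,-100,-30,-10):
        s=W[(abs(W[...,1]-y)<6)&(W[...,0]>450)&(W[...,0]<610)&(W[...,2]>112)&(W[...,2]<260)&g]
        if len(s)>5:
            i=s[:,2].argmax();print(n,y,len(s),s[i].round(),np.polyfit(s[:,0],s[:,2],1).round(2))
E
```

```text
clock: 15.05
tool_pos: [534.3, -76.8, 197.5]
ee_rot: [-0.019, 1.0, 0.0, -0.001]
wrist_force: [-0.7, 1.2, 0.3]
grip_width: 0.008
gripper_force: 0.0
scene -160 62 [ 504. -155.  222.] [ -1.09 770.87]
scene -130 71 [ 508. -134.  221.] [ -1.   726.13]
scene -100 66 [507. -99. 222.] [ -0.94 692.26]
scene -30 58 [501. -24. 222.] [ -0.98 711.55]
scene -10 57 [501. -10. 222.] [ -1.02 728.46]
side -160 102 [ 505. -154.  221.] [ -1.24 839.54]
side -130 94 [ 505. -130.  219.] [ -1.24 838.04]
side -100 117 [536. -95. 259.] [ -1.15 806.44]
side -30 84 [501. -29. 221.] [ -1.24 833.29]
side -10 85 [502.  -6. 220.] [ -1.24 832.17]
```

Lid follows (about 0.9 rad). Continuing down.

```bash
python3 -m pendant '{"offset":[[-0.009,0,-0.007],[-0.009,0,-0.009],[-0.009,0,-0.009],[-0.007,0,-0.01],[-0.007,0,-0.01],[-0.006,0,-0.011],[-0.004,0,-0.01],[-0.003,0,-0.01],[-0.002,0,-0.009],[0,0,0]],"roll":[0,0,0,0,0,0,0,0,0,0]}' && python3 -m pendant '{"offset":[[0,0,-0.003],[0,0,-0.002],[0,0,-0.001],[0,0,0],[0,0,0]],"roll":[0,0,0,0,0]}'
```

```text
clock: 16.15
tool_pos: [479.2, -76.7, 111.6]
ee_rot: [-0.02, 1.0, 0.001, -0.002]
wrist_force: [0.2, 0.4, 0.3]
grip_width: 0.005
gripper_force: 0.0
clock: 16.65
tool_pos: [480.6, -77.2, 108.2]
ee_rot: [-0.02, 1.0, -0.0, 0.0]
wrist_force: [-3.5, 0.8, 8.4]
grip_width: 0.004
gripper_force: 4.2
```

```bash
python3 -m pendant '{"offset":[[0,0,-0.001],[0,0,-0.001],[0,0,0],[0,0,0]],"roll":[0,0,0,0]}' && python3 -m pendant '{"offset":[[0,0,0.02],[0,0,0.04],[0,0,0.04],[0,0,0.04],[0,0,0.03],[0,0,0],[0,0,0]],"roll":[0,0,0,0,0,0,0]}' 0
python3 - <<'E'
from h import *
c,W,o=wrist("w4.png");print(o["tool_pos"],o["joint_positions"].round(2))
def lid(W,n):
    s=W[(W[...,0]>455)&(W[...,0]<590)&(W[...,1]>-165)&(W[...,1]<5)&(W[...,2]>95)&(W[...,2]<125)]
    A=np.c_[s[:,0]-520,s[:,1]+78,np.ones(len(s))];print(n,"lid plane",np.linalg.lstsq(A,s[:,2],rcond=None)[0].round(3),len(s))
    B=W[(W[...,0]>390)&(W[...,0]<450)&(W[...,1]>-120)&(W[...,1]<10)&(W[...,2]>140)&(W[...,2]<152)];print("ribtop",len(B),cv2.minAreaRect(B[:,:2].astype(np.float32)) if len(B)>5 else"",B[:,2].mean())
lid(W,"wrist")
for n in("scene","side"): lid(pts(capture(n)),n)
E
```

```text
clock: 17.05
tool_pos: [480.6, -77.2, 107.9]
ee_rot: [-0.02, 1.0, -0.0, 0.001]
wrist_force: [-8.2, 2.2, 24.6]
grip_width: 0.006
gripper_force: 11.8
clock: 17.75
tool_pos: [480.9, -77.2, 275.5]
ee_rot: [-0.02, 1.0, -0.0, 0.001]
wrist_force: [-0.4, 0.5, -0.1]
grip_width: 0.559
gripper_force: 0.0
[480.86265404 -77.20348335 275.49128332] [-0.39  0.11  1.58  0.    1.45 -2.  ]
wrist lid plane [1.10000e-02 2.00000e-03 1.11015e+02] 17378
ribtop 830 ((423.2345275878906, -70.59899139404297), (52.00091552734375, 12.243083953857422), 86.51724243164062) 146.11679089106394
scene lid plane [9.00000e-03 3.00000e-03 1.11232e+02] 5994
ribtop 236 ((422.40057373046875, -70.30013275146484), (52.75387191772461, 12.988343238830566), 86.1249008178711) 145.51847945785434
side lid plane [9.00000e-03 2.00000e-03 1.10117e+02] 4181
ribtop 175 ((421.8333740234375, -72.2095947265625), (51.55447006225586, 12.451449394226074), 85.88943481445312) 144.63939914284737
```

View pics/w4.png

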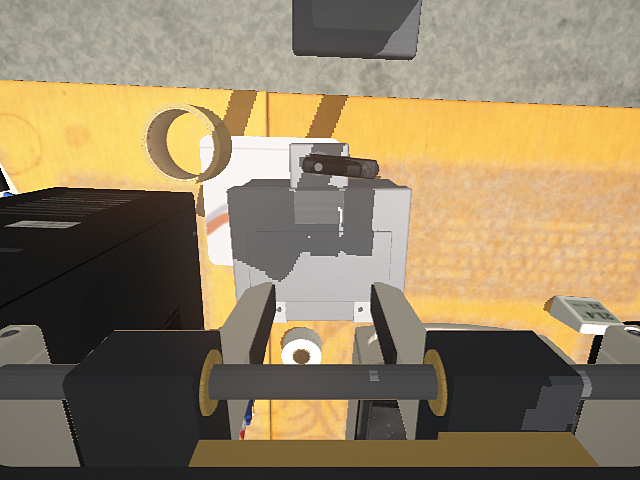

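The lid is closed and level (plane ~110 mm, slope ≤0.01) and the tape roll and thermometer are untouched. The rib is at (340,167), pivot at about world (422,-83). Going to the rib with fingers along x.

```bash
python3 -m pendant '{"offset":[[-0.006,-0.001,0],[-0.006,-0.001,0],[-0.006,-0.001,0],[-0.006,-0.001,0],[-0.006,-0.001,0],[-0.006,-0.001,0],[-0.006,0,0],[-0.006,0,0],[-0.006,0,0],[-0.005,0,0]],"roll":[-0.14,-0.14,-0.14,-0.14,-0.14,-0.14,-0.14,-0.14,-0.14,-0.14]}' 0 && python3 -m pendant '{"offset":[[0,0,-0.03],[0,0,-0.03],[0,0,-0.03],[0,0,0],[0,0,0]],"roll":[-0.14,-0.13,0,0,0]}'
python3 - <<'E'
from h import *
c,W,o=wrist();print(o["tool_pos"],o["ee_rot"].round(3),o["joint_positions"].round(2))
B=W[(W[...,0]>390)&(W[...,0]<455)&(W[...,1]>-120)&(W[...,1]<10)&(W[...,2]>138)&(W[...,2]<152)];print("ribtop",len(B),cv2.minAreaRect(B[:,:2].astype(np.float32)) if len(B)>5 else"",B[:,2].mean(),B.min(0),B.max(0))
E
```

```text
clock: 18.9
tool_pos: [420.7, -82.8, 273.7]
ee_rot: [0.631, 0.775, -0.0, -0.001]
wrist_force: [-1.0, -0.5, 0.5]
grip_width: 1.001
gripper_force: 0.0
clock: 19.4
tool_pos: [421.0, -82.9, 184.7]
ee_rot: [0.728, 0.686, -0.0, -0.001]
wrist_force: [-0.4, 0.4, 1.1]
grip_width: 1.003
gripper_force: 0.0
[421.0479342  -82.91941901 184.68003475] [ 0.728  0.686 -0.    -0.001] [-0.46  0.07  1.85 -0.    1.22 -0.4 ]
ribtop 1406 ((423.5895690917969, -69.96049499511719), (51.57049560546875, 12.41905689239502), 86.2223129272461) 145.93955850218376 [416.09247488 -95.57498366 138.01371191] [430.5565739  -44.03262026 148.74759008]
```

```bash
python3 -m pendant '{"offset":[[0.0015,0.0005,-0.02],[0,0,-0.02],[0,0,-0.015],[0,0,-0.008],[0,0,0],[0,0,0]],"roll":[0,0,0,0,0,0]}' && python3 -m pendant '{"offset":[[0,0,0],[0,0,0],[0,0,0],[0,0,0],[0,0,0],[0,0,0],[0,0,0],[0,0,0],[0,0,0],[0,0,0]],"roll":[0,0,0,0,0,0,0,0,0,0]}' 1 35
```

```text
clock: 20.05
tool_pos: [423.9, -83.1, 123.2]
ee_rot: [0.728, 0.686, 0.0, 0.001]
wrist_force: [-0.5, -0.7, 0.0]
grip_width: 0.998
gripper_force: 0.0
clock: 21.05
tool_pos: [423.1, -82.7, 122.1]
ee_rot: [0.728, 0.686, -0.0, -0.0]
wrist_force: [-0.6, -0.6, 0.4]
grip_width: 0.186
gripper_force: 0.0
```

```bash
python3 -m pendant '{"offset":[[0,0,0],[0,0,0],[0,0,0],[0,0,0]],"roll":[0,0,0,0]}' && python3 -m pendant '{"offset":[[0,0,0],[0,0,0],[0,0,0],[0,0,0],[0,0,0],[0,0,0],[0,0,0]],"roll":[-0.1,-0.1,-0.1,-0.1,-0.1,0,0]}'
```

```text
clock: 21.45
tool_pos: [422.7, -82.6, 122.1]
ee_rot: [0.728, 0.686, -0.0, -0.0]
wrist_force: [-4.3, -0.6, 3.0]
grip_width: 0.127
gripper_force: 35.0
clock: 22.15
tool_pos: [423.2, -82.8, 122.1]
ee_rot: [0.874, 0.485, 0.0, 0.0]
wrist_force: [-1.9, -0.6, 0.5]
grip_width: 0.125
gripper_force: 35.0
```

Smooth; about 0.97 rad remain.

```bash
python3 -m pendant '{"offset":[[0,0,0],[0,0,0],[0,0,0],[0,0,0],[0,0,0],[0,0,0],[0,0,0],[0,0,0],[0,0,0]],"roll":[-0.12,-0.12,-0.12,-0.12,-0.12,-0.12,-0.12,0,0]}' && python3 -m pendant '{"offset":[[0,0,0],[0,0,0],[0,0,0],[0,0,0],[0,0,0]],"roll":[-0.04,-0.04,-0.03,0,0]}'; python3 -c "
from h import *
o=get_obs();print(o['torque'],o['ee_rot'],o['joint_positions'].round(2))"
```

```text
clock: 23.05
tool_pos: [423.6, -83.5, 122.2]
ee_rot: [0.996, 0.088, 0.0, 0.001]
wrist_force: [0.3, -6.2, -2.9]
grip_width: 0.124
gripper_force: 35.0
clock: 23.55
tool_pos: [423.7, -83.6, 122.2]
ee_rot: [0.999, 0.033, 0.0, 0.001]
wrist_force: [-0.6, -5.5, -3.5]
grip_width: 0.127
gripper_force: 35.0
[-1.00350381  0.05746828 -0.0662545 ] [9.99467895e-01 3.26026953e-02 4.99626872e-04 8.60863587e-04] [-0.45  0.14  1.94 -0.    1.06  1.05]
```

```bash
for i in 1 2; do python3 -m pendant '{"offset":[[0,0,0],[0,0,0],[0,0,0]],"roll":[-0.02,-0.01,0]}' >/dev/null; python3 -c "
from h import *
o=get_obs();print(o['torque'],o['wrist_force'],o['ee_rot'].round(4))"; done
```

```text
[-0.95344727  0.03230889  0.13339211] [ 1.4065643  -6.88303529 -3.80733104] [9.998e-01 1.770e-02 4.000e-04 9.000e-04]
[-0.93946907  0.06254263  0.49059031] [ 0.52484671 -6.11323401 -4.0306226 ] [1.0e+00 3.1e-03 5.0e-04 1.0e-03]
```

The torque rise shows the stop is reached. Letting go and checking.

```bash
python3 -m pendant '{"offset":[[0,0,0],[0,0,0],[0,0,0],[0,0,0],[0,0,0],[0,0,0]],"roll":[0.03,0,0,0,0,0]}' 0 && python3 -m pendant '{"offset":[[0,0,0.01],[0,0,0.03],[0,0,0.04],[0,0,0.04],[-0.02,0,0.03],[0,0,0],[0,0,0]],"roll":[0,0,0,0,0,0,0]}'
python3 - <<'E'
from h import *
c,W,o=wrist("w5.png")
def f(W,n):
    s=W[(W[...,0]>500)&(W[...,0]<590)&(W[...,1]>-165)&(W[...,1]<5)&(W[...,2]>95)&(W[...,2]<125)]
    A=np.c_[s[:,0]-520,s[:,1]+78,np.ones(len(s))];print(n,"lid",np.linalg.lstsq(A,s[:,2],rcond=None)[0].round(3))
    B=W[(W[...,0]>390)&(W[...,0]<480)&(W[...,1]>-120)&(W[...,1]<-40)&(W[...,2]>140)&(W[...,2]<152)];print("rib",len(B),cv2.minAreaRect(B[:,:2].astype(np.float32)))
f(W,"wrist")
for n in("scene","side"): f(pts(capture(n)),n)
E
```

```text
clock: 24.75
tool_pos: [423.1, -82.6, 122.2]
ee_rot: [1.0, 0.016, -0.0, -0.0]
wrist_force: [-0.3, 1.2, -0.1]
grip_width: 0.59
gripper_force: 0.0
clock: 25.45
tool_pos: [403.3, -82.8, 273.1]
ee_rot: [1.0, 0.015, 0.001, 0.001]
wrist_force: [-1.3, -0.0, -0.3]
grip_width: 0.999
gripper_force: 0.0
wrist lid [-2.10000e-02  1.00000e-03  1.11948e+02]
rib 751 ((434.8866882324219, -81.49793243408203), (51.22777557373047, 11.450182914733887), 2.1541695594787598)
scene lid [-1.50000e-02  3.00000e-03  1.12074e+02]
rib 221 ((434.109375, -81.88507080078125), (52.882259368896484, 12.380538940429688), 2.9472458362579346)
side lid [-1.80000e-02  1.00000e-03  1.11033e+02]
rib 157 ((433.3955383300781, -84.00875091552734), (52.106109619140625, 11.873263359069824), 2.939026117324829)
```

View pics/w5.png

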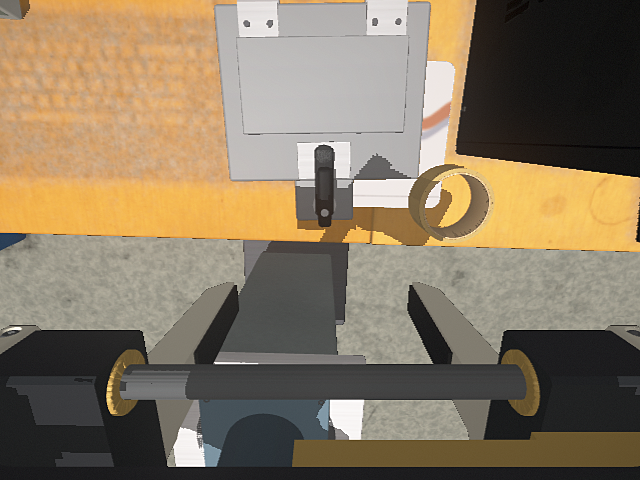

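The picture shows the lid closed and the turnbutton arm straight over its front edge at (324,180), with nothing being touched. The rib's yaw (2–3°) matches the case's (2.3°).

```bash
python3 -c "
from bench import *
print(hand_in())"
```

```text
the job is handed in; nothing more can be done
None
```

The job is handed in: the adaptor was stood up, released and then set upright in the case, the lid was closed, and the turnbutton was turned to its stop over the lid, with 25.5 s on the clock at the last move; no verdict came back.

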